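# Close the bathroom jars with their own lids

### The arm

A 6-joint arm with a two-finger parallel gripper is mounted at the origin on the work surface. World frame = base frame: x ahead of the robot, y to its left, z up, the work surface at z = 0. Lengths are in m, angles in degrees, forces in N, time in s.
With the tool pointing down it reaches from about 0.4 to 0.825 m from the base axis. Payload 7 kg.
Tool frame: the origin (TCP) lies midway between the tips of the shut fingers; the grasp point (between the pads) lies 19 mm behind it; z points along the fingers, y is the line along which they close (so a half turn about z gives the same grasp; the last joint's range is limited). The gripper opens to 88 mm and grips with 3 to 60 N. Pads are 19 mm wide; open, the fingers measure 130 mm over their backs; the gripper's body (78 mm by 193 mm) begins 47 mm behind the grasp point.
Start: joints at [93.283, 20.546, 0.682, 0, -70.136, -16.507], TCP at [0.154, 0.657, 0.227] pointing down, gripper open.
Joint ranges: [-176.03, 176.03], [-82.01, 121.73], [-58.28, 71.71], [-173.87, 95.51], [-174.79, -0.11], [-173.66, 173.66]. Speed limits (degrees/s): [136.94, 136.94, 172.46, 180, 180, 180].

### API

Orientations are given as a 3x3 rotation matrix whose columns are the frame's x, y, z axes.
In Python, from rig import robot gives the robot as it stands. Calls block until the motion is done:
- robot.goto(position, orientation): joint-space move of the TCP to a pose.
- robot.servo_line(position, ori=None, speed=0.15): straight line of the TCP; ori=None keeps the orientation; speed is the mean speed in m/s.
- robot.movej(angles): joint-space move.
- robot.move_gripper(opening): opening from 0.0 (shut) to 1.0 (fully open); the grip force is fixed at half the most; returns when the fingers have stopped.
- robot.dwell(seconds).
- robot.ik(position, orientation): joint angles nearest the present ones, or None.
- robot.grab_frame(name): name is "scene" or "top" or "wrist"; returns (picture, depth): 400x640x3 uint8, red, green, blue; 400x640 float32, m along the optical axis (not along the pixel's ray), 0 where there is no reading.
- robot.camera_info(name): a dict with "vfov" (degrees; the focal length in pixels is half the picture's height over the tangent of half this angle, whatever the lens; pixels are square), "cx", "cy" (the principal point, pixels), "view" (4x4, takes a point from world to camera coordinates); the wrist camera has in their place "T_tool_cam" (4x4, takes a point from camera to tool coordinates, whose origin is the TCP and whose axes are the flange's). Camera axes: x right, y down, z forward; pixel columns grow to the right and rows downward; lengths in m; the calibration is good to about 2 mm. A picture is of the moment at which its call begins: read the wrist's pose just before it. camera_info takes no time and is no camera call.
A pose or a line that the arm cannot do raises robot.Unreachable and nothing moves.
- robot.job_done(): hands the job in; it is judged then, once.
Readings, each from a call of its own:
- robot.read_t(): time.
- robot.read_qpos(): joint angles.
- robot.read_qvel(): joint speeds.
- robot.read_effort(): joint torques, N m.
- robot.read_position(): TCP position.
- robot.read_tcp_rot(): TCP orientation.
- robot.read_force(): force on the tool from outside, world axes, zero at the start.
- robot.read_ft_torque(): the same for the moment, N m.
- robot.read_grip_width(): opening from 0.0 (shut) to 1.0 (fully open).
- robot.read_finger_force(): force on a finger pad.
Only numpy, scipy, OpenCV 4.12 (cv2) and the standard library are available. Lean on these libraries where they do the work, as an engineer would, in place of code of your own. Each camera call takes 0.05 s, during which the arm holds its last target. There are 200 camera calls.

### The job

Close the three white ceramic jars: pick the three knobbed bamboo lids out from among the things on the shelf and lower each onto the jar of its own size, without dropping it, so that its plug is in the mouth and the lid sits flat on the rim. Leave the jars standing where they are, and leave the dispenser, the compact, the nail clipper and the cup in their places.

Things in the scene. Friction and masses are not known exactly. Their poses are not given: they have to be found in the camera images.
- lid_small_knob (a point): Small lid, loose, standing upright on its plug: bamboo disc 74 mm across, 9 mm thick; on it a cylindrical knob 24 mm across, 28 mm tall; under it a white bevelled plug 46 mm across, 10 mm deep. This point is the knob's middle, half-way up: knob top 14 mm above it, disc top 14 mm below, disc underside (rests on the jar rim) 23 mm below, plug bottom 33 mm below. z is up. Take it by the knob.
- lid_medium_knob (a point): Medium lid, loose, standing upright on its plug: bamboo disc 92 mm across, 9 mm thick; on it a cylindrical knob 24 mm across, 28 mm tall; under it a white bevelled plug 64 mm across, 10 mm deep. This point is the knob's middle, half-way up: knob top 14 mm above it, disc top 14 mm below, disc underside (rests on the jar rim) 23 mm below, plug bottom 33 mm below. z is up. Take it by the knob.
- lid_large_knob (a point): Large lid, loose, standing upright on its plug: bamboo disc 110 mm across, 9 mm thick; on it a cylindrical knob 24 mm across, 28 mm tall; under it a white bevelled plug 82 mm across, 10 mm deep. This point is the knob's middle, half-way up: knob top 14 mm above it, disc top 14 mm below, disc underside (rests on the jar rim) 23 mm below, plug bottom 33 mm below. z is up. Take it by the knob.
- jar_small_rim (a point): Small jar, loose: straight round open jar of white ceramic, 70 mm across outside, 58 mm inside the mouth, 68 mm tall, holding amber bath pearls that stay clear of the plug. This point is the centre of its mouth, level with the rim's top; z is up. Takes the small lid (74 mm disc; its plug has 6 mm of play all round in the mouth).
- jar_medium_rim (a point): Medium jar, loose: straight round open jar of white ceramic, 88 mm across outside, 76 mm inside the mouth, 92 mm tall, holding cotton swabs standing on end that stay clear of the plug. This point is the centre of its mouth, level with the rim's top; z is up. Takes the medium lid (92 mm disc; its plug has 6 mm of play all round in the mouth).
- jar_large_rim (a point): Large jar, loose: straight round open jar of white ceramic, 106 mm across outside, 94 mm inside the mouth, 100 mm tall, holding small cream soaps that stay clear of the plug. This point is the centre of its mouth, level with the rim's top; z is up. Takes the large lid (110 mm disc; its plug has 6 mm of play all round in the mouth).
- dispenser_center (a point): Bystander: closed push dispenser of white plastic, round body 66 mm across, 157 mm tall with its pump head, spout reaching 42 mm out along its -x. This point is on its axis half-way up, 78 mm above its foot.
- compact_center (a point): Bystander: round mirror compact of red plastic lying shut, 70 mm across (78 mm over hinge and clasp), 16 mm thick, no knob. This point is its centre, 8 mm above its underside.
- nail_clipper_center (a point): Bystander: steel nail clipper lying folded along its x axis, 60 mm long, 14 mm wide, 15 mm high. This point is its centre, 7 mm above its underside.
- cup_center (a point): Bystander: small blue-glazed ceramic cup, 76 mm across the rim, 90 mm tall, standing open and empty. This point is on its axis half-way up, 45 mm above its foot.
Things that resemble listed ones, but are neither listed nor needed, are in the scene too. What is shaped like the part that bears lid_small_knob but pink or purple is not meant.

How it is judged:
By the outcome, as a careful person would: the job done as asked, in the order asked, and still so for the second after the job is handed in, with the robot touching nothing.
It also fails if it takes over 80 s, if anything falls off the work surface, if the arm or the gripper's body presses on something with over 40 N, if the wrist force passes 120 N, or if a joint passes its speed limit or range.

## Working session

There is one attempt and no reset: what is moved stays moved. The work goes in short steps, each a Python script; the robot and the scene stay as the last script left them, time stands still between calls to the robot, and variables do not carry over. Pictures are saved under pics/ and viewed, at most 14 in all, crops included, and the job is handed in when it is done.

```bash
ls; mkdir -p pics; cat > h.py <<'E'
import numpy as np, cv2
from rig import robot
def cam(name, info=None):
    c=robot.camera_info(name)
    f=200/np.tan(np.radians(c['vfov'])/2)
    if 'view' in c: T=np.linalg.inv(np.array(c['view']))
    else:
        W=np.eye(4);W[:3,:3]=robot.read_tcp_rot();W[:3,3]=robot.read_position()
        T=W@np.array(c['T_tool_cam'])
    return c,f,T
def shot(name,tag):
    c,f,T=cam(name); im,d=robot.grab_frame(name)
    np.savez('pics/%s.npz'%tag,im=im,d=d,f=f,T=T,cx=c['cx'],cy=c['cy'])
    cv2.imwrite('pics/%s.png'%tag,im[:,:,::-1]); return load(tag)
def load(tag): return dict(np.load('pics/%s.npz'%tag))
def cloud(s):
    v,u=np.mgrid[0:400,0:640]; d=s['d']
    P=np.stack([(u-s['cx'])/s['f']*d,(v-s['cy'])/s['f']*d,d],-1)
    return P@s['T'][:3,:3].T+s['T'][:3,3]
def ray(s,u,v,z):
    r=s['T'][:3,:3]@np.array([(u-s['cx'])/s['f'],(v-s['cy'])/s['f'],1]); o=s['T'][:3,3]
    return o+r*(z-o[2])/r[2]
E
python3 - <<'E'
from h import *
for n in('scene','top'):
    s=shot(n,n+'0'); print(n,s['f'],s['T'].round(3),robot.camera_info(n).keys(), (s['d']>0).mean())
print(robot.read_t(),robot.read_tcp_rot())
E
```

```text
pics
scene 367.899749479201 [[-7.460e-01  5.560e-01 -3.660e-01  9.940e-01]
 [ 6.660e-01  6.240e-01 -4.090e-01  4.500e-01]
 [ 1.000e-03 -5.490e-01 -8.360e-01  1.043e+00]
 [ 0.000e+00  0.000e+00  0.000e+00  1.000e+00]] dict_keys(['vfov', 'cx', 'cy', 'view']) 0.99632421875
top 376.1835970645043 [[ 0.016 -0.985  0.171  0.412]
 [-1.    -0.019 -0.017  0.011]
 [ 0.02  -0.171 -0.985  1.101]
 [ 0.     0.     0.     1.   ]] dict_keys(['vfov', 'cx', 'cy', 'view']) 0.99586328125
0.1 [[ 9.73447006e-01 -2.28912365e-01 -2.37181985e-04]
 [-2.28912463e-01 -9.73445884e-01 -1.48141489e-03]
 [ 1.08230359e-04  1.49637280e-03 -9.99998875e-01]]
```

View pics/top0.png

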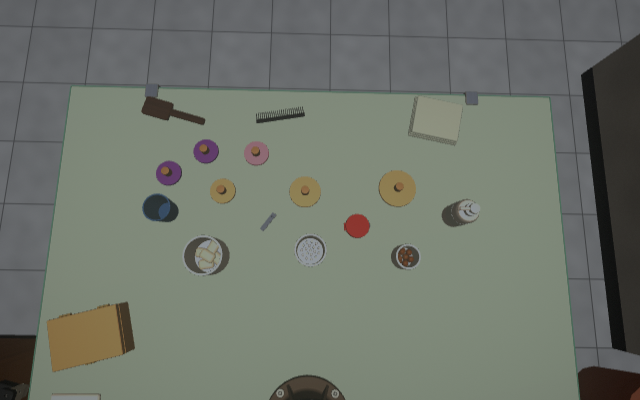

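View pics/scene0.png

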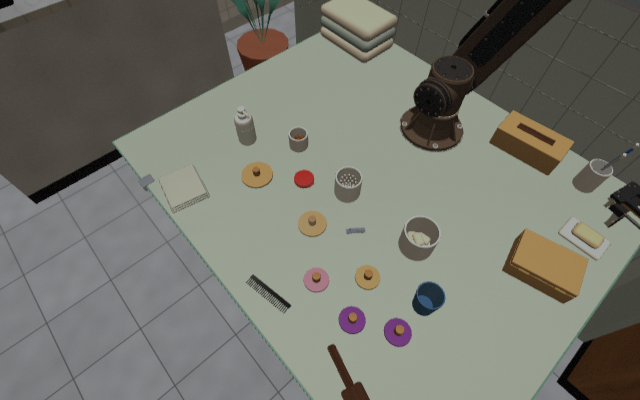

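The top view shows three bamboo-coloured lids at about (222,190), (305,191) and (397,188). The pink lid (256,153) and purple lids (206,151) and (168,172) are decoys. The jars are at (205,256) for large/soaps, (310,251) for medium/swabs and (407,257) for small/pearls. The scene view agrees. Next I'll measure sizes and make one enlarged crop to confirm.

```bash
cat > m.py <<'E'
from h import *
from scipy.optimize import least_squares
def circ(p):
    r=least_squares(lambda q:np.hypot(p[:,0]-q[0],p[:,1]-q[1])-q[2],[*p.mean(0),.04],loss='soft_l1',f_scale=.001).x
    return r
S={n:load(n+'0') for n in('top','scene')}
top=S['top']
for n,(u,v),h in [('Ls',(222,190),.047),('Lm',(305,191),.047),('Ll',(397,188),.047),('Js',(407,257),.068),('Jm',(310,251),.092),('Jl',(205,256),.1)]:
    g=ray(top,u,v,h)
    for k,s in S.items():
        P=cloud(s); m=(np.hypot(P[...,0]-g[0],P[...,1]-g[1])<.075)
        if n[0]=='L':
            kn=P[m&(abs(P[...,2]-h)<.004)&(np.hypot(P[...,0]-g[0],P[...,1]-g[1])<.03)]
            di=P[m&(abs(P[...,2]-.019)<.004)]
            hull=cv2.convexHull(di[:,:2].astype(np.float32))[:,0]
            c,r=cv2.minEnclosingCircle(hull)
            print(n,k,'knob',kn.mean(0).round(4),len(kn),'disc',np.round(c,4),'d',round(2*r,4),'z',np.median(di[:,2]).round(4))
        else:
            q=P[m&(abs(P[...,2]-h)<.005)]
            hull=cv2.convexHull(q[:,:2].astype(np.float32))[:,0]
            c,r=cv2.minEnclosingCircle(hull)
            print(n,k,'rim',np.round(c,4),'d',round(2*r,4),'fit',circ(hull).round(4),'z',np.percentile(q[:,2],[50,90]).round(4),len(q))
im=top['im'][130:285,135:485]
cv2.imwrite('pics/crop.png',cv2.resize(im[:,:,::-1],None,fx=2.25,fy=2.25,interpolation=cv2.INTER_CUBIC))
E
python3 m.py
```

```text
Ls top knob [0.6233 0.2565 0.0466] 51 disc [0.6239 0.257 ] d 0.0742 z 0.0188
Ls scene knob [0.6235 0.2584 0.0462] 52 disc [0.624 0.258] d 0.0752 z 0.0189
Lm top knob [0.6253 0.0164 0.0469] 50 disc [0.6263 0.0163] d 0.092 z 0.0189
Lm scene knob [0.6258 0.0176 0.0468] 40 disc [0.626  0.0174] d 0.0935 z 0.0193
Ll top knob [ 0.6418 -0.2554  0.0467] 50 disc [ 0.6411 -0.2569] d 0.1114 z 0.0191
Ll scene knob [ 0.643  -0.2535  0.0473] 32 disc [ 0.6418 -0.2549] d 0.1117 z 0.0194
Js top rim [ 0.4412 -0.2693] d 0.0707 fit [ 0.4411 -0.2693  0.0343] z [0.0676 0.0703] 167
Js scene rim [ 0.4404 -0.2692] d 0.0746 fit [ 0.4412 -0.269   0.0349] z [0.0673 0.0702] 100
Jm top rim [ 0.4538 -0.0016] d 0.0879 fit [ 0.4539 -0.0016  0.0433] z [0.0916 0.0938] 221
Jm scene rim [ 0.4539 -0.0006] d 0.0897 fit [ 4.538e-01 -3.000e-04  4.360e-02] z [0.0914 0.0942] 154
Jl top rim [0.4352 0.2818] d 0.1062 fit [0.4353 0.2815 0.0523] z [0.0992 0.1018] 290
Jl scene rim [0.4353 0.2835] d 0.1086 fit [0.4356 0.2827 0.0527] z [0.0994 0.1019] 244
```

```bash
python3 -c "
from h import *
for n in ('top','wrist'):
    print(n,robot.camera_info(n)['cx'],robot.camera_info(n)['cy'])
print(np.array(robot.camera_info('wrist')['T_tool_cam']).round(3))"
```

```text
top 312.479467305471 199.85068113511886
wrist 317.6119571616157 195.76950140374024
[[ 0.    -0.965 -0.261  0.071]
 [ 1.     0.     0.001 -0.001]
 [-0.001 -0.261  0.965 -0.158]
 [ 0.     0.     0.     1.   ]]
```

View pics/crop.png

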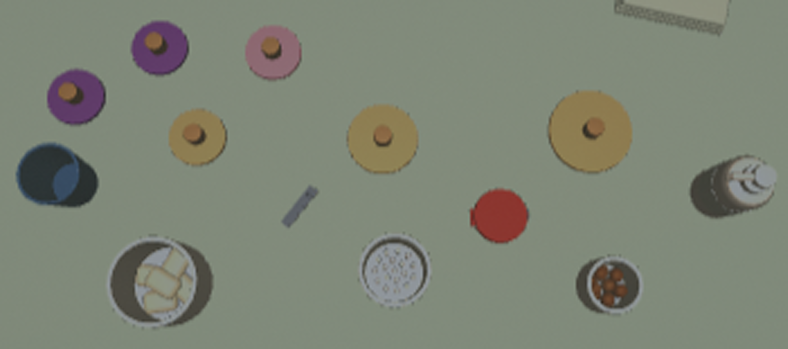

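The crop confirms it: the lids at crop (197,136), (382,138) and (590,130) are bamboo with knobs, and their measured disc diameters of 74, 92 and 111 mm match small, medium and large. The lids with the same shape at (160,47), (76,97) and (273,52) are purple or pink, so not meant. All heights agree with the description. I'll start with the small lid, refining with the wrist camera on the way.

```bash
cat > act.py <<'E'
from h import *
R=np.array([[1,0,0],[0,-1,0],[0,0,-1.]])
LID={'s':(.6238,.2575),'m':(.6259,.0170),'l':(.6420,-.2550)}
JAR={'s':(.4410,-.2692,.068),'m':(.4539,-.0010,.092),'l':(.4355,.2823,.100)}
ZC=.28
def knob(tag,g):
    s=shot('wrist',tag); P=cloud(s)
    r=np.hypot(P[...,0]-g[0],P[...,1]-g[1])
    k=P[(r<.03)&(abs(P[...,2]-.047)<.006)]
    return (k[:,:2].min(0)+k[:,:2].max(0))/2,k[:,2].mean(),np.ptp(k[:,:2],axis=0),len(k)
def pick(n):
    g=np.array(LID[n]); robot.goto([*(g-[.0,0]),.20],R); robot.move_gripper(.65)
    c,z,w,N=knob('w_'+n,g); print('knob',c.round(4),z.round(4),w.round(4),N,'vs',g)
    if N>50 and np.hypot(*(c-g))<.006: g=(c+g)/2
    robot.servo_line([*g,.06],speed=.2); robot.servo_line([*g,.024],speed=.06)
    print('F down',np.round(robot.read_force(),1))
    robot.move_gripper(0); print('width mm',robot.read_grip_width()*88,'ff',robot.read_finger_force())
    robot.servo_line([*g,.06],speed=.1); robot.servo_line([*g,ZC],speed=.25)
    print('F up',np.round(robot.read_force(),1),'width',robot.read_grip_width()*88,'t',robot.read_t())
def carry(n):
    x,y,h=JAR[n]; robot.goto([x,y,ZC],R); robot.servo_line([x,y,h+.045],speed=.2)
    shot('scene','c_'+n); print('carried',robot.read_position(),'width',robot.read_grip_width()*88,'t',robot.read_t())
def place(n):
    x,y,h=JAR[n]; f0=np.array(robot.read_force()); z=h+.024
    robot.servo_line([x,y,z],speed=.08)
    while z>h+.009:
        z-=.001; robot.servo_line([x,y,z],speed=.03)
        df=np.array(robot.read_force())-f0
        if np.linalg.norm(df)>4: break
    print('contact z-h',z-h,'df',df.round(1))
    robot.move_gripper(.6); robot.servo_line([x,y,h+.06],speed=.1); robot.servo_line([x,y,ZC],speed=.25)
    print('t',robot.read_t())
E
python3 - <<'E'
from act import *
for n in 'sml':
    for p in ((*LID[n],.2),(*LID[n],.024),(*LID[n],ZC),(*JAR[n][:2],ZC),(*JAR[n][:2],.08)):
        q=robot.ik(p,R); print(n,None if q is None else np.round(q,0))
pick('s'); carry('s')
s=load('c_s'); cv2.imwrite('pics/cs.png',cv2.resize(s['im'][80:220,200:420,::-1],None,fx=3,fy=3))
E
```

```text
s [ 39.  21.  -1.   0. -67.  51.]
s [ 39.  31. -12.   0. -47.  51.]
s [ 39.  19.   5.   0. -76.  51.]
s [-10.   4. -14.   0. -72. 100.]
s [-10.  14. -30.   0. -46. 100.]
m [ 19.  17.  -8.   0. -65.  71.]
m [ 19.  27. -19.   0. -44.  71.]
m [ 19.  14.  -1.   0. -75.  71.]
m [ 25.  -3. -21.   0. -72.  65.]
m [ 25.   9. -38.   0. -44.  65.]
l [ -6.  23.   1.   0. -68.  96.]
l [ -6.  32. -10.   0. -48.  96.]
l [ -6.  21.   8.   0. -77.  96.]
l [ 55.   4. -14.   0. -72.  35.]
l [ 55.  14. -30.   0. -46.  35.]
knob [0.6257 0.2593] 0.0462 [0.0225 0.0228] 403 vs [0.6238 0.2575]
F down [-0. -0.  0.]
width mm 23.502705662771838 ff 29.99963253736496
F up [-0.4  0.1 -0.8] width 23.699406359952743 t 6.8833
carried [ 0.4420235  -0.26935554  0.11417291] width 23.159577794298595 t 9.925
```

View pics/cs.png

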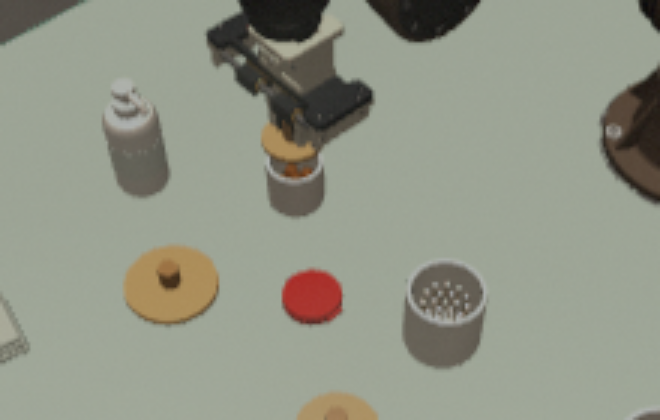

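The small lid hangs level over the small jar, at about crop (290,140) with the jar at (295,185). Before lowering it, I'll check the disc centre against the jar axis using depth.

```bash
cat >> act.py <<'E'
def disc(n,dz=.040):
    x,y,h=JAR[n]
    for v in ('scene','top'):
        s=load('c_'+n) if v=='scene' else shot('top','ct_'+n); P=cloud(s); I=s['im'].astype(int)
        m=(np.hypot(P[...,0]-x,P[...,1]-y)<.07)&(abs(P[...,2]-h-dz)<.006)&(I[...,0]-I[...,2]>40)
        q=P[m]
        if len(q)<20: print(v,'few',len(q)); continue
        c,r=cv2.minEnclosingCircle(cv2.convexHull(q[:,:2].astype(np.float32)))
        A=np.c_[q[:,:2],np.ones(len(q))]; a=np.linalg.lstsq(A,q[:,2],rcond=None)[0]
        print(v,'disc',np.round(c,4),'d',round(2*r,4),'z',q[:,2].mean().round(4),'slope deg',np.degrees(a[:2]).round(1),len(q),'jar',x,y)
E
python3 -c "
from act import *
disc('s')"
```

```text
scene disc [ 0.4457 -0.2678] d 0.0713 z 0.109 slope deg [-0.7 -1.3] 126 jar 0.441 -0.2692
top few 0
```

Height and level are right. The disc sits about 2–3 mm too far in +x, because the wrist view also placed the knob further out, so I'll trim x by −2 mm and place it.

```bash
sed -i "s/'s':(.4410,-.2692,.068)/'s':(.4390,-.2698,.068)/" act.py
cat >> act.py <<'E'
def check(n):
    s=shot('top','p_'+n)
    for v,s in (('top',s),('scene',shot('scene','ps_'+n))):
        x,y,h=JAR[n]; P=cloud(s); r=np.hypot(P[...,0]-x,P[...,1]-y)
        q=P[(r<.065)&(abs(P[...,2]-h-.009)<.006)]
        c,rr=cv2.minEnclosingCircle(cv2.convexHull(q[:,:2].astype(np.float32)))
        q=q[np.hypot(q[:,0]-c[0],q[:,1]-c[1])>.02]
        a=np.linalg.lstsq(np.c_[q[:,:2],np.ones(len(q))],q[:,2],rcond=None)[0]
        print(v,'placed',np.round(c,4),'d',round(2*rr,4),'z-h',np.median(q[:,2]-h).round(4),'slope',np.degrees(a[:2]).round(1),len(q))
E
python3 - <<'E'
from act import *
place('s')
robot.goto([*LID['m'],ZC],R)
check('s')
pick('m')
E
```

```text
contact z-h 0.012999999999999984 df [-1.8  1.5 10.2]
t 15.2333
top placed [ 0.439  -0.2712] d 0.0753 z-h 0.009 slope [ 0.1 -0.2] 417
scene placed [ 0.4699 -0.2624] d 0.0048 z-h nan slope [0. 0.] 0
knob [0.6282 0.0181] 0.0463 [0.0229 0.0229] 404 vs [0.6259 0.017 ]
F down [0.4 0.2 0.2]
width mm 23.433464675730697 ff 30.00024765729904
F up [ 0.7 -0.3 -0.9] width 23.405639051978316 t 21.2417
  return _methods._mean(a, axis=axis, dtype=dtype,
  ret = ret.dtype.type(ret / rcount)
```

The small lid is flat: disc top is 9 mm above the rim, slope about 0°, and the centre is within 3 mm. In the top camera's frame the lid lands where commanded, so I'll use untrimmed jar values for the medium lid.

```bash
sed -i "s/(.4539,-.0010,.092)/(.4539,-.0004,.092)/;s/(.4355,.2823,.100)/(.4354,.2827,.100)/" act.py
python3 - <<'E'
from act import *
carry('m'); disc('m'); place('m')
robot.goto([*LID['l'],ZC],R)
try: check('m')
except Exception as e: print(e)
pick('l'); carry('l'); disc('l')
E
```

```text
carried [ 4.54931938e-01 -1.46455157e-04  1.37820610e-01] width 23.526190821259615 t 22.8917
scene disc [4.584e-01 1.000e-04] d 0.09 z 0.1323 slope deg [-0.7 -0.9] 303 jar 0.4539 -0.0004
top few 0
contact z-h 0.012999999999999984 df [-4.1  0.4 12.6]
t 28.0917
top placed [0.4541 0.0012] d 0.0906 z-h 0.009 slope [ 0.4 -0.4] 280
scene placed [0.4528 0.0009] d 0.0943 z-h 0.0092 slope [-0.  -0.8] 423
knob [ 0.6436 -0.2543] 0.0462 [0.0232 0.023 ] 405 vs [ 0.642 -0.255]
F down [-0.1 -0.1  1.2]
width mm 23.112454942044366 ff 30.000311136245728
F up [ 0.7 -0.5 -1.5] width 22.894291698480885 t 34.0167
carried [0.43625192 0.28331254 0.14629369] width 23.410386221201893 t 36.9583
scene disc [0.4357 0.2826] d 0.1098 z 0.1404 slope deg [-0.6 -0.1] 636 jar 0.4354 0.2827
top disc [0.4345 0.2808] d 0.109 z 0.141 slope deg [-0.  -0.2] 279 jar 0.4354 0.2827
```

The medium lid is flat, 9 mm above the rim. The large lid is centred over its jar to within 1 mm, so I'll lower it and look.

```bash
python3 - <<'E'
from act import *
place('l'); robot.goto([.55,0,.45],R)
for n in 'sml': check(n) if n!='x' else 0
s=load('ps_l'); t=load('p_l')
cv2.imwrite('pics/end.png',cv2.resize(s['im'][90:330,200:460,::-1],None,fx=2.4,fy=2.4))
# bystander drift: changed pixels vs start, top view
d=np.abs(t['im'].astype(int)-load('top0')['im']).max(2)
for n,(u,v) in dict(disp=(463,212),compact=(357,226),clip=(268,222),cup=(158,208)).items(): print(n,d[v-14:v+14,u-14:u+14].mean().round(1))
print(robot.read_t(),robot.read_force())
E
```

```text
contact z-h 0.012999999999999984 df [-4.4 -1.4 12.6]
t 42.1333
top placed [ 0.4382 -0.2708] d 0.0745 z-h 0.0091 slope [-0.3  0.1] 413
scene placed [ 0.4372 -0.2684] d 0.0777 z-h 0.0094 slope [0.6 0.2] 166
top placed [ 0.4534 -0.002 ] d 0.092 z-h 0.009 slope [-0.2  0.1] 765
scene placed [ 0.4539 -0.0015] d 0.0948 z-h 0.0091 slope [-0.5 -0.1] 425
top placed [0.4348 0.281 ] d 0.1107 z-h 0.0088 slope [-0. -0.] 1221
scene placed [0.4348 0.2822] d 0.1119 z-h 0.0089 slope [-0.3 -0.2] 891
disp 53.9
compact 62.3
clip 61.2
cup 34.8
43.75 [-0.10440219  1.15952546  0.30988644]
```

View pics/end.png

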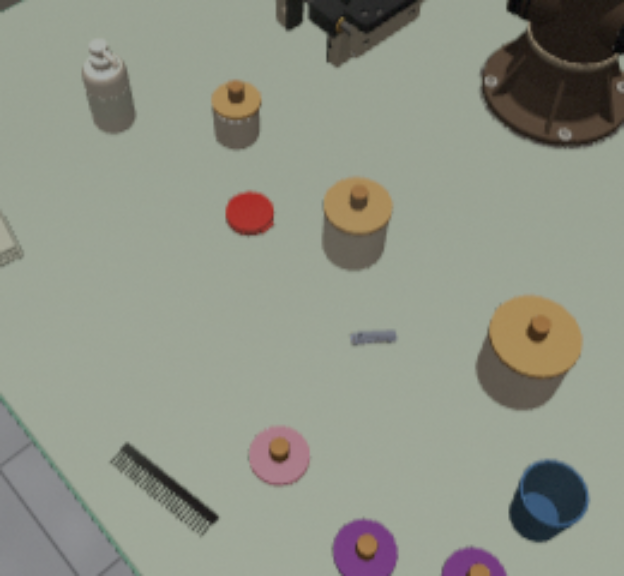

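All three jars are closed with level lids: small at (236,113), medium at (355,222) and large at (530,350). Mapped back to the first scene picture, the bystanders haven't moved: compact (304,179), clipper (356,231), cup (429,298), dispenser (245,127). The top-view pixel difference at the bystanders was large (35–62), probably a brightness change, so I'm relying on these positions.

```bash
python3 -c "
from rig import robot
robot.dwell(.3); print(robot.job_done())"
```

```text
the job is handed in; nothing more can be done
None
```

I handed the job in at about 44 s of the 80 s limit: the three bamboo lids sit flat on the small, medium and large jars, and the jars and the four bystanders are where they were in the camera views.

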